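Draw a processor cooler down evenly with its four spring wing fasteners

TASK

The cooler has been set on the processor with its four spring wing fasteners only just started. Tighten them in diagonal order and in two rounds, so that the cooler is drawn down evenly: on the first round take each fastener about half-way, and on the second turn each one on until you feel it come up against its stop. Make each one snug against the stop but do not force it, and leave the other things on the bench alone.

Things in the scene. Friction and masses are not known exactly. Their poses are not given: they have to be found in the camera images.
- board: mini mainboard, green, 170 x 170 mm, top face 24 mm above the bench, fixed on a 200 x 200 mm aluminium tray. Origin at bench level right under the middle of the processor; z up; a row of metal sockets stands along the -x edge (x below -77 mm, tops up to 40 mm above the bench); other parts stay below 37 mm. It cannot move
- receptacles: four closed brass cups, 26 mm across and 7.5 mm high, fixed on the board under the screws; the stop that each fastener's tooth comes up against is inside. Same origin as the board
- screw1: steel wing fastener with a coil spring at board x = -45 mm, y = 45 mm; diagonal to screw3. Head: an upright flat wing 36 long (own x), 9 thick (own y), 16 mm high, on an 18 mm round collar 4 mm high; origin on the axis, 6 mm over the collar's top and 10 mm under the wing's top, about 65 mm above the bench at the start. Clockwise from above drives it down 10 mm per turn; it stays where left
- screw2: steel wing fastener with a coil spring at board x = 45 mm, y = 45 mm; diagonal to screw4; made as screw1. Each one starts 1.2 to 1.9 rad of turn (1.9 to 3 mm) before its stop: how far is not known and must be felt. Paused while it still turns freely, no torque (or a slight one the other way) is felt; paused against the stop, the torque stays up
- screw3: steel wing fastener with a coil spring at board x = 45 mm, y = -45 mm; diagonal to screw1; made as screw1. Torque about its axis: 0.04 to 0.06 N m turns it freely; at the stop the torque rises by about 1 N m per radian of further turn, so turn slowly there. 0.1 to 0.2 N m more than free turning is snug; above 0.25 N m more it is being forced
- screw4: steel wing fastener with a coil spring at board x = -45 mm, y = -45 mm; diagonal to screw2; made as screw1. Space round each axis: 42 mm to the cooler's fins, 90 mm to the next fastener. Let go of while it moves freely, a fastener stays put; let go of when snug, it springs back a little but still presses on its stop
- cooler: finned processor cooler of 0.35 kg, loose: a copper foot 44 mm square and a round stack of aluminium fins, 42 mm across, top 66 mm above the bench, on a steel cross bracket whose four ears (24 mm square, top faces 37 mm above the bench) the fasteners pass through. Origin in the middle of its underside, which lies on the processor 32 mm above the bench; z up
- meter: hand multimeter lying beside the board, 150 x 74 x 34 mm, origin under its middle; to be left alone
- solder_reel: metal reel standing beside the board, 52 mm across and 42 mm high, origin under its middle; to be left alone
- paste_syringe: small white syringe lying beside the board, 115 mm long, 16 mm thick, origin under its middle; to be left alone
- screwdriver: screwdriver lying beyond the board, origin under its middle; to be left alone
Mind the look-alikes: they are no part of the job. Of the things that look like the cooler, the smallest one is meant.

How it is judged:
By the outcome, as a careful person would: the job done as asked, in the order asked, and still so for the second after the job is handed in, with the robot touching nothing.
It also fails if it takes over 72 s, if anything falls off the work surface, if the arm or the gripper's body presses on something with over 40 N, if the wrist force passes 120 N, or if a joint passes its speed limit or range.

ROBOT

A 7-joint arm with a two-finger parallel gripper is mounted at the origin on the work surface. World frame = base frame: x ahead of the robot, y to its left, z up, the work surface at z = 0. Lengths are in m, angles in rad, forces in N, time in s.
With the tool pointing down it reaches from about 0.4 to 0.85 m from the base axis. Payload 4.5 kg.
Tool frame: the origin (TCP) lies midway between the tips of the shut fingers; the grasp point (between the pads) lies 19 mm behind it; z points along the fingers, y is the direction in which the jaws open and shut (so a half turn about z gives the same grasp; the last joint's range is limited). The gripper opens to 88 mm and grips with 3 to 60 N. Pads are 18 mm wide; open, the fingers measure 123 mm over their backs; the gripper's body (75 mm by 187 mm) begins 45 mm behind the grasp point.
Start: joints at [1.281, 0.689, -0.195, 1.565, 0.157, 0.902, -0.215], TCP at [0.199, -0.593, 0.239] pointing down, gripper open.
Joint ranges: [-3.01, 3.01], [-0.46, 2.08], [-1.47, 1.51], [0.13, 2.56], [-1, 4.14], [0.04, 2.09], [-2.66, 2.66]. Speed limits (rad/s): [2.57, 2.57, 3.14, 3.14, 3.14, 3.14, 3.14].

INTERFACE

Orientations are given as a unit quaternion [x, y, z, w].
In Python, from plant import r, viewer gives the robot as it stands.
- The arm moves only by the tool play_rows, never from a script. Its argument "commands" is a list of rows, each an object with "delta_rot": the turn, a rotation vector about the tool's x, y, z normalised to -1 to 1, where 1 is pi rad, a list of three; "travel": the shift along the tool's x, y, z normalised to -1 to 1, where 1 is 15 cm, a list of three; "gripper": the opening, from -1 (shut) to 1 (fully open). In form: [{"delta_rot": [wx, wy, wz], "travel": [x, y, z], "gripper": gripper}, ...]. A call has 1 to 12 rows; each row is the pose to reach, as a shift and turn from the pose commanded when the call began, along the tool's axes at that moment, turning the shorter way round; what a row does not reach only later rows make up. A row lasts 1/8 s, in which the tool goes at most 62.5 mm and 10.7 degrees, less where a joint would pass 70% of its speed; a pose out of reach is approached as far as the arm can. A call with a number of a shift or a turn outside -1 to 1 is refused whole. A call with a gripper value outside its range is refused whole. The fingers move at their own pace and stop on an object; "force" is the grip in N (left out, the last holds). Time passes only in rows, so rows that repeat a pose let the fingers close. It gives the time, the measured TCP pose, the force and the opening at its end, in the units of the state.
- r.get_state(): the state, without advancing time (a new reading comes with each control period).
- viewer.snapshot(name): name is "side" or "top"; returns a dict with "color" (480x640x3 uint8, red, green, blue), "z_map" (480x640 float32, m along the optical axis (not along the pixel's ray), 0 where there is no reading), "fx", "fy", "cx", "cy" (pixels), "distortion" ([k1, k2, p1, p2, k3] as OpenCV has them; the pictures are not rectified), "origin" and "attitude" of the camera in the world. Camera axes: x right, y up, looking along -z (the intrinsics and any distortion apply to the point x, -y, -z); pixel columns grow to the right and rows downward; lengths in m; the calibration is good to about 2 mm. A picture is of the moment at which its call begins.
- r.finish_job(): hands the job in, once; it reports no verdict.
Trained networks look in the newest picture that a camera, given by its name, has taken for a name from the list of things; names that differ only in an ending like _2 or _b are one class to them, and where a whole thing is asked for, a point or a joint stands for the part that bears it (a point fixed in the world has none). Each returns a list of dicts, best first, with "conf" (0 to 1); they miss things now and then, are a little off and sometimes report something else, mostly with a low value. They report only what shows in the picture. A call takes as long as a camera call. They do not tell look-alikes from the thing itself.
- viewer.outline_of(camera, label): "pixels" (480x640 bool, what is visible of it) and "at" ([column, row] in pixels, amid what is visible of it).
- viewer.pinpoint(camera, label): "at" ([column, row] in pixels: a listed point, or the origin of a listed thing).
The state is a dict: "clock": time; "q": joint angles; "qd": joint speeds; "joint_torque": joint torques, N m; "tool_pos": TCP position; "eef_rot": TCP orientation; "contact_force": force on the tool from outside, world axes, zero at the start; "moment": the same for the moment, N m; "opening": opening from 0.0 (shut) to 1.0 (fully open).
Only numpy, scipy, OpenCV 4.12 (cv2) and the standard library are available. Lean on these libraries where they do the work, as an engineer would, in place of code of your own. Each camera call takes 0.05 s, during which the arm holds its last target. There are 200 camera calls.

## Working session

There is one attempt and no reset: what is moved stays moved. The work goes in short steps, Python scripts to look and compute and a tool call to move; the robot and the scene stay as the last step left them, time stands still between calls to the robot, and variables do not carry over. Pictures are saved under pics/ and viewed, about 8 in all and at most 12, crops included, and the job is handed in when it is done.

Besides the shell and the picture viewer there is one more tool, called by a JSON object that holds its "method" and its "body", one argument or row to a line. play_rows: Moves the arm, as the interface text tells. Its arguments: {"type":"object","properties":{"commands":{"type":"array","items":{"type":"object","properties":{"delta_rot":{"type":"array","items":{"type":"number","minimum":-1,"maximum":1}},"travel":{"type":"array","items":{"type":"number","minimum":-1,"maximum":1}},"gripper":{"type":"number"}}}},"force":{"type":"number"}},"required":["commands"]}

```bash
mkdir -p pics; ls; python3 - <<'E'
from plant import r, viewer
import cv2,numpy as np,pickle
for n in ["top","side"]:
    s=viewer.snapshot(n); cv2.imwrite(f"pics/{n}0.png",s["color"][:,:,::-1]); pickle.dump(s,open(f"{n}0.pkl","wb"))
    print(n,s["origin"],s["attitude"],s["fx"],s["fy"],s["cx"],s["cy"],s["distortion"])
    for l in ["screw1","cooler","board"]:
        print(l,[(np.round(d["at"],1).tolist(),round(d["conf"],2)) for d in viewer.pinpoint(n,l)])
print(r.get_state())
E
```

```text
pics
top [0.46120987 0.07380954 0.97112716] [-0.01507396  0.02155845  0.71047026 -0.70323539] 532.4745747351677 532.4745747351677 316.8966478259321 244.72091305216978 [3.76056768e-05 0.00000000e+00 0.00000000e+00 0.00000000e+00
 0.00000000e+00]
screw1 [([340.9, 227.4], 0.76), ([340.2, 175.0], 0.74), ([388.4, 170.7], 0.65)]
cooler [([304.3, 339.0], 0.86), ([451.0, 356.6], 0.82), ([364.9, 201.5], 0.77)]
board [([364.6, 202.4], 0.65)]
side [0.13595425 0.46580865 0.61360145] [-0.144401    0.37129562  0.85196974 -0.33975797] 464.0810232581442 464.0810232581442 320.4376514967642 241.6788590293687 [-0.04428439  0.          0.          0.          0.        ]
screw1 [([354.5, 211.4], 0.82), ([290.2, 219.6], 0.78), ([317.6, 192.7], 0.76), ([329.3, 232.1], 0.59)]
cooler [([318.4, 223.9], 0.91), ([494.6, 270.9], 0.8), ([390.5, 350.4], 0.77), ([226.1, 277.2], 0.37)]
board [([317.2, 242.0], 0.62)]
{'clock': 0.4, 'q': array([ 1.28081465,  0.68922598, -0.19460162,  1.56547231,  0.15731827,
        0.90251209, -0.21513271]), 'qd': array([ 0.00063575, -0.00064093, -0.00070288, -0.00231511, -0.00038444,
       -0.0004771 , -0.00077225]), 'joint_torque': array([ 9.12182168e-04, -5.26966953e+01, -1.26507305e+00, -1.53500015e+01,
       -5.20193693e-02,  1.64663415e-03,  7.39877169e-05]), 'tool_pos': array([ 0.19883417, -0.59243713,  0.23861802]), 'eef_rot': array([ 9.86922380e-01,  1.61196165e-01, -2.81566599e-05, -1.11318019e-04]), 'contact_force': array([-0.14981724,  0.66863207, -0.06439636]), 'moment': array([ 0.04565911, -0.06795421,  0.0392192 ]), 'opening': 0.9987598369019604}
```

View pics/top0.png

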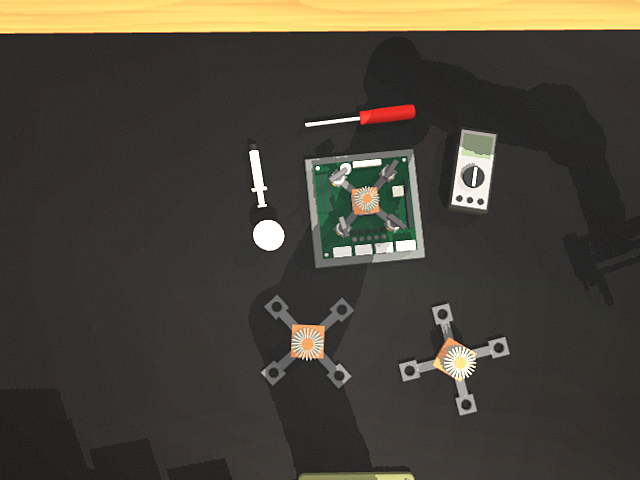

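View pics/side0.png

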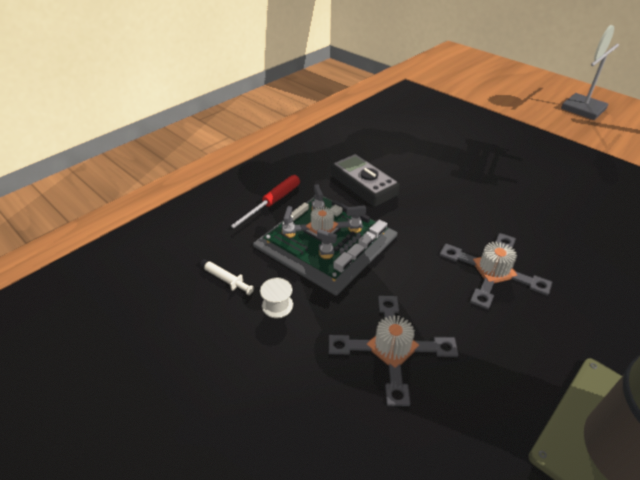

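The top picture shows the board at about (365, 205), with its sockets facing the robot. The other two coolers are bare look-alikes. Next I'll measure the screws from depth.

```bash
cat > h.py <<'E'
import numpy as np,cv2
from scipy.spatial.transform import Rotation as R
def cloud(s):
    K=np.array([[s["fx"],0,s["cx"]],[0,s["fy"],s["cy"]],[0,0,1]])
    v,u=np.mgrid[:480,:640]
    p=cv2.undistortPoints(np.stack([u,v],-1).reshape(-1,1,2).astype(float),K,np.array(s["distortion"],float)).reshape(480,640,2)
    z=s["z_map"].astype(float)
    P=np.stack([p[...,0]*z,-p[...,1]*z,-z],-1)
    W=P@R.from_quat(s["attitude"]).as_matrix().T+s["origin"]
    W[z==0]=np.nan
    return W
E
python3 - <<'E'
import pickle; from h import *
from scipy.optimize import least_squares
S={n:pickle.load(open(n+"0.pkl","rb")) for n in ["top","side"]}
C={n:cloud(S[n]) for n in S}
T=C["top"]
# tray rectangle
m=(T[...,2]>.008)&(T[...,2]<.06); m[:140]=0;m[272:]=0;m[:,:298]=0;m[:,432:]=0
xy=T[m][:,:2].astype(np.float32)
rc=cv2.minAreaRect((xy*1000)); print("tray",rc)
for n in C:
    W=C[n]; P=W.reshape(-1,3); c=np.array(rc[0])/1000
    k=(np.hypot(P[:,0]-c[0],P[:,1]-c[1])<.1)&(P[:,2]>.052)&(P[:,2]<.09); P=P[k]
    print(n,len(P))
    lab=cv2.connectedComponents
    from scipy.cluster.hierarchy import fcluster,linkage
    L=fcluster(linkage(P[:,:2],"single"),.008,"fcluster")if 0 else fcluster(linkage(P[:,:2],"single"),.007,"distance")
    for i in set(L):
        Q=P[L==i]
        if len(Q)<15: continue
        q=Q[:,:2]-Q[:,:2].mean(0); w,V=np.linalg.eigh(q.T@q/len(q)); a=np.degrees(np.arctan2(V[1,1],V[0,1]))
        print(len(Q),Q.mean(0).round(4),"z",Q[:,2].min().round(4),Q[:,2].max().round(4),"ang",round(a,1),"sd",np.sqrt(w).round(4), "rect",cv2.minAreaRect((Q[:,:2]*1000).astype(np.float32)))
a=cv2.resize(S["top"]["color"][140:275,295:435],(560,540),interpolation=cv2.INTER_CUBIC)
cv2.imwrite("pics/c0.png",a[:,:,::-1])
E
```

```text
tray ((577.92822265625, -21.082901000976562), (199.9376678466797, 199.88888549804688), 5.132388591766357)
top 945
151 [0.6271 0.0286 0.0709] z 0.0566 0.0794 ang 124.4 sd [0.0035 0.0096] rect ((628.2100219726562, 28.75821876525879), (16.077842712402344, 34.7916259765625), 45.97502136230469)
149 [0.5387 0.0212 0.0701] z 0.0535 0.078 ang -162.5 sd [0.0037 0.0094] rect ((538.8106079101562, 20.79262924194336), (35.54798126220703, 15.913623809814453), 2.5387821197509766)
147 [ 0.6357 -0.0603  0.0701] z 0.0545 0.0785 ang 147.9 sd [0.0037 0.0098] rect ((636.0300903320312, -60.824337005615234), (16.198158264160156, 34.594093322753906), 41.40750503540039)
341 [ 0.5872 -0.0199  0.0631] z 0.0521 0.0698 ang 54.9 sd [0.009  0.0106] rect ((587.5966796875, -19.839536666870117), (40.988643646240234, 40.789337158203125), 55.11189270019531)
157 [ 0.5461 -0.068   0.0702] z 0.0547 0.0798 ang 52.5 sd [0.0034 0.0097] rect ((546.9337768554688, -68.8634033203125), (35.12059783935547, 16.715164184570312), 36.786705017089844)
side 980
121 [0.6239 0.03   0.0698] z 0.057 0.0764 ang 122.3 sd [0.003  0.0106] rect ((626.0203247070312, 25.932659149169922), (12.508220672607422, 38.21818161010742), 35.0813102722168)
211 [0.5362 0.0217 0.0677] z 0.0525 0.0768 ang -160.6 sd [0.0026 0.01  ] rect ((536.8884887695312, 21.76366424560547), (35.628726959228516, 14.040306091308594), 16.820219039916992)
112 [ 0.6332 -0.0584  0.0687] z 0.0545 0.0773 ang 151.8 sd [0.003  0.0108] rect ((636.1806640625, -59.448638916015625), (12.236905097961426, 36.78044509887695), 59.32789993286133)
192 [ 0.5444 -0.0677  0.0674] z 0.0534 0.0764 ang 52.4 sd [0.0026 0.0099] rect ((544.7036743164062, -68.8359375), (35.22271728515625, 14.019304275512695), 52.2510986328125)
344 [ 0.584  -0.0184  0.0627] z 0.052 0.0689 ang -139.2 sd [0.0101 0.0115] rect ((586.416748046875, -20.999168395996094), (41.297645568847656, 39.90830612182617), 38.3585090637207)
```

View pics/c0.png

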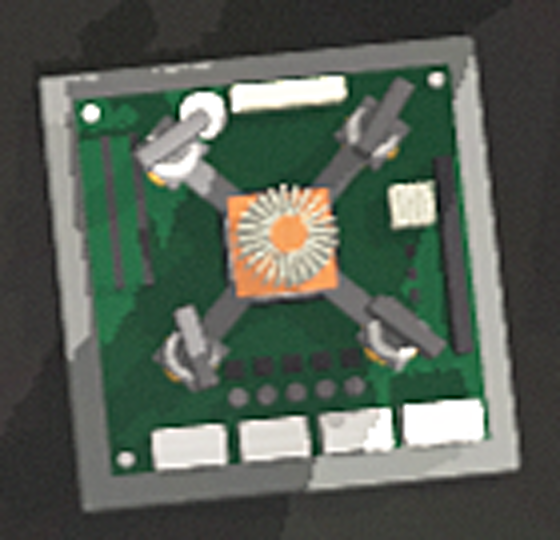

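Geometry agrees: the screws sit within 1 mm of the board model, centre (0.587, -0.020), yaw 5.1°. I'll move over screw1.

{"method": "play_rows", "body": {
  "commands": [
    {"travel": [0.86, -0.79, 0.16], "delta_rot": [0, 0, 0], "gripper": -0.2},
    {"travel": [0.86, -0.79, 0.16], "delta_rot": [0, 0, 0], "gripper": -0.2},
    {"travel": [0.86, -0.79, 0.16], "delta_rot": [0, 0, 0], "gripper": -0.2}
  ],
  "force": 45
}}

```text
clock: 0.78
tool_pos: [0.2847, -0.437, 0.2147]
eef_rot: [0.987, 0.162, 0.0, -0.0]
contact_force: [0.5, -0.1, 0.0]
opening: 0.68
```

{"method": "play_rows", "body": {
  "commands": [
    {"travel": [0.86, -0.79, 0.16], "delta_rot": [0, 0, 0], "gripper": -0.2},
    {"travel": [0.86, -0.79, 0.16], "delta_rot": [0, 0, 0], "gripper": -0.2},
    {"travel": [0.86, -0.79, 0.16], "delta_rot": [0, 0, 0], "gripper": -0.2}
  ]
}}

```text
clock: 1.15
tool_pos: [0.3693, -0.2836, 0.1907]
eef_rot: [0.987, 0.162, 0.0, 0.0]
contact_force: [0.5, -0.2, -0.3]
opening: 0.398
```

{"method": "play_rows", "body": {
  "commands": [
    {"travel": [0.86, -0.79, 0.16], "delta_rot": [0, 0, 0], "gripper": -0.2},
    {"travel": [0.86, -0.79, 0.16], "delta_rot": [0, 0, 0], "gripper": -0.2},
    {"travel": [0.86, -0.79, 0.16], "delta_rot": [0, 0, 0], "gripper": -0.2}
  ]
}}

```text
clock: 1.52
tool_pos: [0.4541, -0.1299, 0.1666]
eef_rot: [0.987, 0.162, 0.001, -0.0]
contact_force: [-0.5, -1.0, 0.4]
opening: 0.4
```

{"method": "play_rows", "body": {
  "commands": [
    {"travel": [0.86, -0.79, 0.16], "delta_rot": [0, 0, 0], "gripper": -0.2},
    {"travel": [0.86, -0.79, 0.16], "delta_rot": [0, 0, 0], "gripper": -0.2},
    {"travel": [0.86, -0.79, 0.16], "delta_rot": [0, 0, 0], "gripper": -0.2},
    {"travel": [0.86, -0.79, 0.16], "delta_rot": [0, 0, 0], "gripper": -0.2}
  ]
}}

```text
clock: 2.02
tool_pos: [0.5392, 0.027, 0.1423]
eef_rot: [0.986, 0.165, 0.001, -0.002]
contact_force: [-0.3, -0.3, 0.4]
opening: 0.401
```

```bash
cat >> h.py <<'E'
SC={1:(.5381,.0212),2:(.6277,.0292),3:(.6357,-.0604),4:(.5461,-.0684)}
def st():
    from plant import r
    s=r.get_state(); X=R.from_quat(s["eef_rot"]).as_matrix()
    yaw=np.degrees(np.arctan2(X[1,0],X[0,0]))
    print("t",round(s["clock"],2),"pos",s["tool_pos"].round(4),"yaw",round(yaw,2),"Z",X[:,2].round(3),"q7",s["q"][6].round(3),"F",s["contact_force"].round(2),"M",s["moment"].round(3),"tau7",s["joint_torque"][6].round(3),"open mm",round(s["opening"]*88,1))
    return s,X,yaw
def go(xyz,yaw=None):
    "print the move in tool units"
    s,X,y=st()
    d=X.T@(np.array(xyz)-s["tool_pos"])
    dy=0 if yaw is None else -((yaw-y+180)%360-180)
    print("travel",(d/.15).round(3),"wz",round(dy/180,4))
E
python3 - <<'E'
import pickle; from h import *
from plant import viewer
go((*SC[1],.1),18.4)
for n in ["top","side"]:
    P=cloud(pickle.load(open(n+"0.pkl","rb"))).reshape(-1,3)
    for i,c in SC.items():
        c=np.array(c)+([-.001,.0005] if n=="side" else 0)
        Q=P[(np.hypot(*(P[:,:2]-c).T)<.021)&(P[:,2]>.066)]
        q=Q[:,:2]-Q[:,:2].mean(0); w,V=np.linalg.eigh(q.T@q); print(n,i,len(Q),Q.mean(0).round(4),"z90",np.percentile(Q[:,2],[50,90]).round(4),"ang",(np.degrees(np.arctan2(V[1,1],V[0,1]))%180).round(1))
for k in range(4):
    viewer.snapshot("top"); st()
E
```

```text
t 2.02 pos [0.5392 0.027  0.1423] yaw 19.04 Z [ 0.002  0.003 -1.   ] q7 -1.398 F [-0.34 -0.34  0.41] M [-0.031  0.011 -0.011] tau7 -0.159 open mm 35.3
travel [-0.021  0.035  0.282] wz 0.0035
top 1 116 [0.5388 0.0209 0.0733] z90 [0.0735 0.0756] ang 17.6
top 2 117 [0.6277 0.0287 0.074 ] z90 [0.0741 0.0768] ang 124.8
top 3 115 [ 0.636  -0.0606  0.0734] z90 [0.0735 0.0759] ang 147.6
top 4 124 [ 0.5467 -0.0685  0.0729] z90 [0.0729 0.0757] ang 52.3
side 1 131 [0.5368 0.0211 0.072 ] z90 [0.0728 0.0749] ang 18.9
side 2 84 [0.6247 0.0301 0.0732] z90 [0.0741 0.0759] ang 123.8
side 3 74 [ 0.6336 -0.0596  0.0725] z90 [0.0732 0.0749] ang 149.9
side 4 115 [ 0.545  -0.0682  0.0718] z90 [0.0726 0.075 ] ang 53.5
t 2.08 pos [0.5378 0.0233 0.1424] yaw 18.8 Z [ 0.     0.001 -1.   ] q7 -1.398 F [-0.1  -0.15 -1.22] M [-0.018  0.017 -0.029] tau7 -0.041 open mm 35.3
t 2.12 pos [0.537  0.021  0.1426] yaw 18.61 Z [-0.001 -0.001 -1.   ] q7 -1.398 F [-0.23 -0.54 -1.53] M [-0.061 -0.023 -0.057] tau7 -0.007 open mm 35.3
t 2.17 pos [0.5367 0.0197 0.1427] yaw 18.48 Z [-0.001 -0.001 -1.   ] q7 -1.398 F [-0.79 -0.62  1.36] M [ 0.026 -0.038 -0.05 ] tau7 0.002 open mm 35.3
t 2.23 pos [0.5366 0.0192 0.1428] yaw 18.42 Z [-0.001 -0.001 -1.   ] q7 -1.398 F [-0.95 -0.12 -0.07] M [-0.035  0.008  0.024] tau7 0.003 open mm 35.2
```

{"method": "play_rows", "body": {
  "commands": [
    {"travel": [0.013, -0.009, 0.3], "delta_rot": [0, 0, 0], "gripper": -0.2},
    {"travel": [0.013, -0.009, 0.45], "delta_rot": [0, 0, 0], "gripper": -0.2},
    {"travel": [0.013, -0.009, 0.532], "delta_rot": [0, 0, 0], "gripper": -0.2},
    {"travel": [0.013, -0.009, 0.532], "delta_rot": [0, 0, 0], "gripper": -0.2},
    {"travel": [0.013, -0.009, 0.532], "delta_rot": [0, 0, 0], "gripper": -0.2}
  ]
}}

```text
clock: 2.85
tool_pos: [0.5392, 0.0224, 0.0638]
eef_rot: [0.987, 0.161, 0.001, 0.0]
contact_force: [0.5, -0.2, -0.6]
opening: 0.403
```

```bash
python3 -c "
from h import *
go((.538,.021,.063),18.2)"
```

```text
t 2.85 pos [0.5392 0.0224 0.0638] yaw 18.51 Z [ 0.002 -0.    -1.   ] q7 -1.408 F [ 0.49 -0.16 -0.58] M [-0.019  0.001  0.02 ] tau7 0.001 open mm 35.5
travel [-0.011  0.006  0.005] wz 0.0017
```

{"method": "play_rows", "body": {
  "commands": [
    {"travel": [-0.006, 0.006, 0.004], "delta_rot": [0, 0, 0], "gripper": -1},
    {"travel": [-0.006, 0.006, 0.004], "delta_rot": [0, 0, 0], "gripper": -1},
    {"travel": [-0.006, 0.006, 0.004], "delta_rot": [0, 0, 0], "gripper": -1},
    {"travel": [-0.006, 0.006, 0.004], "delta_rot": [0, 0, 0], "gripper": -1},
    {"travel": [-0.006, 0.006, 0.004], "delta_rot": [0, 0, 0], "gripper": -1}
  ]
}}

```text
clock: 3.48
tool_pos: [0.539, 0.0199, 0.0627]
eef_rot: [0.987, 0.16, 0.001, 0.001]
contact_force: [1.1, -4.8, 3.1]
opening: 0.093
```

```bash
python3 -c "
from h import *
st()"
```

```text
t 3.48 pos [0.539  0.0199 0.0627] yaw 18.46 Z [ 0.002 -0.002 -1.   ] q7 -1.406 F [ 1.12 -4.8   3.12] M [-1.093 -0.334 -0.053] tau7 0.013 open mm 8.2
```

{"method": "play_rows", "body": {
  "commands": [
    {"travel": [0, 0.004, 0.002], "delta_rot": [0, 0, 0.04], "gripper": -1},
    {"travel": [0, 0.004, 0.003], "delta_rot": [0, 0, 0.09], "gripper": -1},
    {"travel": [0, 0.004, 0.005], "delta_rot": [0, 0, 0.14], "gripper": -1},
    {"travel": [0, 0.004, 0.006], "delta_rot": [0, 0, 0.19], "gripper": -1}
  ]
}}

```text
clock: 3.98
tool_pos: [0.539, 0.019, 0.0618]
eef_rot: [0.99, -0.14, 0.001, 0.001]
contact_force: [1.3, -6.1, 1.2]
opening: 0.097
```

```bash
python3 -c "
from h import *
st()"
```

```text
t 3.98 pos [0.539  0.019  0.0618] yaw -16.04 Z [ 0.002 -0.003 -1.   ] q7 -1.747 F [ 1.32 -6.06  1.23] M [-1.313 -0.172  0.092] tau7 0.669 open mm 8.6
```

{"method": "play_rows", "body": {
  "commands": [
    {"travel": [0, 0, 0.002], "delta_rot": [0, 0, 0.04], "gripper": -1},
    {"travel": [0, 0, 0.002], "delta_rot": [0, 0, 0.05], "gripper": -1},
    {"travel": [0, 0, 0.002], "delta_rot": [0, 0, 0.05], "gripper": -1},
    {"travel": [0, 0, 0.002], "delta_rot": [0, 0, 0.05], "gripper": -1}
  ]
}}

```text
clock: 4.47
tool_pos: [0.5389, 0.0188, 0.0615]
eef_rot: [0.977, -0.214, 0.001, 0.001]
contact_force: [0.6, -5.7, 3.2]
opening: 0.098
```

```bash
python3 -c "
from h import *
st()"
```

```text
t 4.47 pos [0.5389 0.0188 0.0615] yaw -24.76 Z [ 0.002 -0.003 -1.   ] q7 -1.833 F [ 0.57 -5.66  3.23] M [-1.305 -0.149 -0.037] tau7 -0.023 open mm 8.6
```

{"method": "play_rows", "body": {
  "commands": [
    {"travel": [0, 0, 0], "delta_rot": [0, 0, 0], "gripper": -0.2},
    {"travel": [0, 0, 0], "delta_rot": [0, 0, 0], "gripper": -0.2},
    {"travel": [0, 0, 0], "delta_rot": [0, 0, 0], "gripper": -0.2},
    {"travel": [0, 0, -0.2], "delta_rot": [0, 0, 0], "gripper": -0.2},
    {"travel": [0, 0, -0.27], "delta_rot": [0, 0, 0], "gripper": -0.2}
  ]
}}

```text
clock: 5.1
tool_pos: [0.5389, 0.0216, 0.1027]
eef_rot: [0.977, -0.213, 0.001, -0.0]
contact_force: [-0.2, -0.4, -0.3]
opening: 0.399
```

{"method": "play_rows", "body": {
  "commands": [
    {"travel": [0.3, 0.07, 0], "delta_rot": [0, 0, -0.06], "gripper": -0.2},
    {"travel": [0.6, 0.15, 0], "delta_rot": [0, 0, -0.12], "gripper": -0.2},
    {"travel": [0.807, 0.211, 0], "delta_rot": [0, 0, -0.5], "gripper": -0.2},
    {"travel": [0.807, 0.211, 0], "delta_rot": [0, 0, -0.5], "gripper": -0.2},
    {"travel": [0.807, 0.211, 0], "delta_rot": [0, 0, -0.5], "gripper": -0.2},
    {"travel": [0.807, 0.211, 0], "delta_rot": [0, 0, -0.5], "gripper": -0.2},
    {"travel": [0.807, 0.211, 0], "delta_rot": [0, 0, -0.5], "gripper": -0.2},
    {"travel": [0.807, 0.211, 0], "delta_rot": [0, 0, -0.5], "gripper": -0.2},
    {"travel": [0.807, 0.211, 0], "delta_rot": [0, 0, -0.5], "gripper": -0.2}
  ]
}}

```text
clock: 6.22
tool_pos: [0.6347, -0.0579, 0.1011]
eef_rot: [0.841, 0.541, -0.0, -0.0]
contact_force: [0.1, -0.9, 0.6]
opening: 0.398
```

{"method": "play_rows", "body": {
  "commands": [
    {"travel": [0, 0, 0], "delta_rot": [0, 0, -0.464], "gripper": -0.2},
    {"travel": [0, 0, 0], "delta_rot": [0, 0, -0.464], "gripper": -0.2},
    {"travel": [0, 0, 0], "delta_rot": [0, 0, -0.464], "gripper": -0.2},
    {"travel": [0, 0, 0], "delta_rot": [0, 0, -0.464], "gripper": -0.2},
    {"travel": [0, 0, 0], "delta_rot": [0, 0, -0.464], "gripper": -0.2},
    {"travel": [0, 0, 0], "delta_rot": [0, 0, -0.464], "gripper": -0.2},
    {"travel": [0, 0, 0], "delta_rot": [0, 0, -0.464], "gripper": -0.2},
    {"travel": [0, 0, 0], "delta_rot": [0, 0, -0.464], "gripper": -0.2},
    {"travel": [0, 0, 0], "delta_rot": [0, 0, -0.464], "gripper": -0.2},
    {"travel": [0, 0, 0], "delta_rot": [0, 0, -0.464], "gripper": -0.2}
  ]
}}

```text
clock: 7.48
tool_pos: [0.635, -0.058, 0.1014]
eef_rot: [0.269, 0.963, -0.0, -0.0]
contact_force: [-0.3, -0.6, -0.7]
opening: 0.405
```

```bash
python3 -c "
from h import *
go((.6362,-.0610,.063),148.8)"
```

```text
t 7.47 pos [ 0.635  -0.058   0.1014] yaw 148.74 Z [-0.  0. -1.] q7 0.436 F [-0.33 -0.64 -0.71] M [-0.041 -0.094 -0.025] tau7 0.001 open mm 35.6
travel [-0.018 -0.013  0.256] wz -0.0003
```

{"method": "play_rows", "body": {
  "commands": [
    {"travel": [-0.023, -0.021, 0.15], "delta_rot": [0, 0, 0], "gripper": -0.2},
    {"travel": [-0.023, -0.021, 0.256], "delta_rot": [0, 0, 0], "gripper": -0.2},
    {"travel": [-0.023, -0.021, 0.256], "delta_rot": [0, 0, 0], "gripper": -0.5},
    {"travel": [-0.023, -0.021, 0.256], "delta_rot": [0, 0, 0], "gripper": -1},
    {"travel": [-0.023, -0.021, 0.256], "delta_rot": [0, 0, 0], "gripper": -1},
    {"travel": [-0.023, -0.021, 0.256], "delta_rot": [0, 0, 0], "gripper": -1},
    {"travel": [-0.023, -0.021, 0.256], "delta_rot": [0, 0, 0], "gripper": -1}
  ]
}}

```text
clock: 8.35
tool_pos: [0.6364, -0.0629, 0.0636]
eef_rot: [0.268, 0.963, -0.0, 0.0]
contact_force: [-1.0, -0.4, 1.6]
opening: 0.095
```

```bash
python3 -c "
from h import *
st()"
```

```text
t 8.35 pos [ 0.6364 -0.0629  0.0636] yaw 148.86 Z [ 0.    -0.001 -1.   ] q7 0.413 F [-0.99 -0.44  1.58] M [-0.261  0.111 -0.082] tau7 0.03 open mm 8.3
```

{"method": "play_rows", "body": {
  "commands": [
    {"travel": [0, 0, 0.002], "delta_rot": [0, 0, 0.04], "gripper": -1},
    {"travel": [0, 0, 0.003], "delta_rot": [0, 0, 0.09], "gripper": -1},
    {"travel": [0, 0, 0.005], "delta_rot": [0, 0, 0.14], "gripper": -1},
    {"travel": [0, 0, 0.006], "delta_rot": [0, 0, 0.19], "gripper": -1},
    {"travel": [0, 0, 0.008], "delta_rot": [0, 0, 0.23], "gripper": -1},
    {"travel": [0, 0, 0.008], "delta_rot": [0, 0, 0.24], "gripper": -1},
    {"travel": [0, 0, 0.008], "delta_rot": [0, 0, 0.24], "gripper": -1},
    {"travel": [0, 0, 0.008], "delta_rot": [0, 0, 0.24], "gripper": -1}
  ]
}}

```text
clock: 9.35
tool_pos: [0.6357, -0.0635, 0.0624]
eef_rot: [0.604, 0.797, -0.001, -0.0]
contact_force: [-3.7, -2.6, 6.5]
opening: 0.1
```

```bash
python3 -c "
from h import *
st()"
```

```text
t 9.35 pos [ 0.6357 -0.0635  0.0624] yaw 105.73 Z [-0.001 -0.002 -1.   ] q7 -0.185 F [-3.72 -2.57  6.52] M [-0.632  0.727  0.029] tau7 -0.018 open mm 8.8
```

{"method": "play_rows", "body": {
  "commands": [
    {"travel": [0, 0, 0], "delta_rot": [0, 0, 0], "gripper": -0.2},
    {"travel": [0, 0, 0], "delta_rot": [0, 0, 0], "gripper": -0.2},
    {"travel": [0, 0, 0], "delta_rot": [0, 0, 0], "gripper": -0.2},
    {"travel": [0, 0, -0.2], "delta_rot": [0, 0, 0], "gripper": -0.2},
    {"travel": [0, 0, -0.27], "delta_rot": [0, 0, 0], "gripper": -0.2},
    {"travel": [0.3, 0.05, -0.27], "delta_rot": [0, 0, -0.05], "gripper": -0.2},
    {"travel": [0.586, 0.109, -0.27], "delta_rot": [0, 0, -0.103], "gripper": -0.2},
    {"travel": [0.586, 0.109, -0.27], "delta_rot": [0, 0, -0.103], "gripper": -0.2},
    {"travel": [0.586, 0.109, -0.27], "delta_rot": [0, 0, -0.103], "gripper": -0.2},
    {"travel": [0.586, 0.109, -0.27], "delta_rot": [0, 0, -0.103], "gripper": -0.2}
  ]
}}

```text
clock: 10.6
tool_pos: [0.6285, 0.0244, 0.1022]
eef_rot: [0.469, 0.883, -0.001, 0.0]
contact_force: [0.0, -0.8, 0.3]
opening: 0.396
```

```bash
python3 -c "
from h import *
go((.628,.0265,.063),124.3)"
```

```text
t 10.6 pos [0.6285 0.0244 0.1022] yaw 124.05 Z [-0.    -0.002 -1.   ] q7 -0.048 F [ 0.03 -0.77  0.31] M [-0.074 -0.136 -0.018] tau7 -0.002 open mm 34.8
travel [0.014 0.005 0.261] wz -0.0014
```

{"method": "play_rows", "body": {
  "commands": [
    {"travel": [0.014, 0.005, 0.15], "delta_rot": [0, 0, 0], "gripper": -0.2},
    {"travel": [0.014, 0.005, 0.261], "delta_rot": [0, 0, 0], "gripper": -0.2},
    {"travel": [0.014, 0.005, 0.261], "delta_rot": [0, 0, 0], "gripper": -0.5},
    {"travel": [0.014, 0.005, 0.261], "delta_rot": [0, 0, 0], "gripper": -1},
    {"travel": [0.014, 0.005, 0.261], "delta_rot": [0, 0, 0], "gripper": -1},
    {"travel": [0.014, 0.005, 0.261], "delta_rot": [0, 0, 0], "gripper": -1},
    {"travel": [0.014, 0.005, 0.261], "delta_rot": [0, 0, 0], "gripper": -1}
  ]
}}

```text
clock: 11.48
tool_pos: [0.6271, 0.0277, 0.0638]
eef_rot: [0.468, 0.884, -0.001, -0.0]
contact_force: [-4.5, -2.8, 6.7]
opening: 0.099
```

```bash
python3 -c "
from h import *
st()"
```

```text
t 11.47 pos [0.6271 0.0277 0.0638] yaw 124.19 Z [-0.001 -0.002 -1.   ] q7 -0.084 F [-4.47 -2.85  6.68] M [-0.574  0.849 -0.014] tau7 -0.015 open mm 8.7
```

{"method": "play_rows", "body": {
  "commands": [
    {"travel": [0, 0, 0.002], "delta_rot": [0, 0, 0.04], "gripper": -1},
    {"travel": [0, 0, 0.003], "delta_rot": [0, 0, 0.09], "gripper": -1},
    {"travel": [0, 0, 0.005], "delta_rot": [0, 0, 0.14], "gripper": -1},
    {"travel": [0, 0, 0.006], "delta_rot": [0, 0, 0.19], "gripper": -1},
    {"travel": [0, 0, 0.008], "delta_rot": [0, 0, 0.23], "gripper": -1},
    {"travel": [0, 0, 0.008], "delta_rot": [0, 0, 0.24], "gripper": -1},
    {"travel": [0, 0, 0.008], "delta_rot": [0, 0, 0.24], "gripper": -1},
    {"travel": [0, 0, 0.008], "delta_rot": [0, 0, 0.24], "gripper": -1}
  ]
}}

```text
clock: 12.48
tool_pos: [0.6273, 0.0277, 0.0626]
eef_rot: [0.76, 0.65, -0.001, 0.0]
contact_force: [-3.8, -2.5, 6.1]
opening: 0.098
```

```bash
python3 -c "
from h import *
st()"
```

```text
t 12.47 pos [0.6273 0.0277 0.0626] yaw 81.02 Z [-0.001 -0.002 -1.   ] q7 -0.645 F [-3.8  -2.49  6.11] M [-0.579  0.75  -0.007] tau7 -0.004 open mm 8.7
```

{"method": "play_rows", "body": {
  "commands": [
    {"travel": [0, 0, 0], "delta_rot": [0, 0, 0], "gripper": -0.2},
    {"travel": [0, 0, 0], "delta_rot": [0, 0, 0], "gripper": -0.2},
    {"travel": [0, 0, 0], "delta_rot": [0, 0, 0], "gripper": -0.2},
    {"travel": [0, 0, -0.2], "delta_rot": [0, 0, 0], "gripper": -0.2},
    {"travel": [0, 0, -0.27], "delta_rot": [0, 0, 0], "gripper": -0.2},
    {"travel": [-0.3, -0.18, -0.27], "delta_rot": [0, 0, 0.05], "gripper": -0.2},
    {"travel": [-0.6, -0.36, -0.27], "delta_rot": [0, 0, 0.1], "gripper": -0.2},
    {"travel": [-0.727, -0.439, -0.27], "delta_rot": [0, 0, 0.156], "gripper": -0.2},
    {"travel": [-0.727, -0.439, -0.27], "delta_rot": [0, 0, 0.156], "gripper": -0.2},
    {"travel": [-0.727, -0.439, -0.27], "delta_rot": [0, 0, 0.156], "gripper": -0.2},
    {"travel": [-0.727, -0.439, -0.27], "delta_rot": [0, 0, 0.156], "gripper": -0.2}
  ]
}}

```text
clock: 13.85
tool_pos: [0.547, -0.067, 0.1026]
eef_rot: [0.894, 0.447, 0.001, -0.0]
contact_force: [-0.0, -0.3, 0.1]
opening: 0.403
```

```bash
python3 -c "
from h import *
go((.5465,-.071,.063),53)"
```

```text
t 13.85 pos [ 0.547  -0.067   0.1026] yaw 53.15 Z [ 0.001  0.001 -1.   ] q7 -0.883 F [-0.03 -0.26  0.13] M [-0.021  0.005  0.043] tau7 0.01 open mm 35.4
travel [-0.024  0.013  0.264] wz 0.0008
```

{"method": "play_rows", "body": {
  "commands": [
    {"travel": [-0.024, 0.013, 0.15], "delta_rot": [0, 0, 0], "gripper": -0.2},
    {"travel": [-0.024, 0.013, 0.264], "delta_rot": [0, 0, 0], "gripper": -0.2},
    {"travel": [-0.024, 0.013, 0.264], "delta_rot": [0, 0, 0], "gripper": -0.5},
    {"travel": [-0.024, 0.013, 0.264], "delta_rot": [0, 0, 0], "gripper": -1},
    {"travel": [-0.024, 0.013, 0.264], "delta_rot": [0, 0, 0], "gripper": -1},
    {"travel": [-0.024, 0.013, 0.264], "delta_rot": [0, 0, 0], "gripper": -1},
    {"travel": [-0.024, 0.013, 0.264], "delta_rot": [0, 0, 0], "gripper": -1}
  ]
}}

```text
clock: 14.72
tool_pos: [0.5446, -0.0717, 0.0635]
eef_rot: [0.895, 0.446, -0.0, -0.001]
contact_force: [-3.2, 3.6, 4.7]
opening: 0.095
```

```bash
python3 -c "
from h import *
st()"
```

```text
t 14.72 pos [ 0.5446 -0.0717  0.0635] yaw 52.98 Z [-0.001  0.001 -1.   ] q7 -0.897 F [-3.21  3.56  4.75] M [ 0.779  0.771 -0.047] tau7 0.034 open mm 8.4
```

{"method": "play_rows", "body": {
  "commands": [
    {"travel": [0, 0, 0.002], "delta_rot": [0, 0, 0.04], "gripper": -1},
    {"travel": [0, 0, 0.003], "delta_rot": [0, 0, 0.09], "gripper": -1},
    {"travel": [0, 0, 0.005], "delta_rot": [0, 0, 0.14], "gripper": -1},
    {"travel": [0, 0, 0.006], "delta_rot": [0, 0, 0.19], "gripper": -1},
    {"travel": [0, 0, 0.008], "delta_rot": [0, 0, 0.23], "gripper": -1},
    {"travel": [0, 0, 0.008], "delta_rot": [0, 0, 0.24], "gripper": -1},
    {"travel": [0, 0, 0.008], "delta_rot": [0, 0, 0.24], "gripper": -1},
    {"travel": [0, 0, 0.008], "delta_rot": [0, 0, 0.24], "gripper": -1}
  ]
}}

```text
clock: 15.72
tool_pos: [0.5439, -0.0707, 0.0623]
eef_rot: [0.996, 0.086, -0.001, -0.001]
contact_force: [-5.1, 5.2, 8.0]
opening: 0.097
```

```bash
python3 -c "
from h import *
st()"
```

```text
t 15.72 pos [ 0.5439 -0.0707  0.0623] yaw 9.85 Z [-0.003  0.002 -1.   ] q7 -1.341 F [-5.13  5.18  7.97] M [ 1.241  0.9   -0.01 ] tau7 -0.019 open mm 8.6
```

{"method": "play_rows", "body": {
  "commands": [
    {"travel": [0, 0, 0], "delta_rot": [0, 0, 0], "gripper": -0.2},
    {"travel": [0, 0, 0], "delta_rot": [0, 0, 0], "gripper": -0.2},
    {"travel": [0, 0, 0], "delta_rot": [0, 0, 0], "gripper": -0.2},
    {"travel": [0, 0, -0.2], "delta_rot": [0, 0, 0], "gripper": -0.2},
    {"travel": [0, 0, -0.27], "delta_rot": [0, 0, 0], "gripper": -0.2}
  ]
}}

```text
clock: 16.35
tool_pos: [0.5462, -0.0733, 0.1035]
eef_rot: [0.996, 0.085, 0.001, 0.0]
contact_force: [0.4, 0.1, 0.1]
opening: 0.399
```

{"method": "play_rows", "body": {
  "commands": [
    {"travel": [0.03, -0.3, 0], "delta_rot": [0, 0, -0.06], "gripper": -0.2},
    {"travel": [0.057, -0.599, 0], "delta_rot": [0, 0, -0.12], "gripper": -0.2},
    {"travel": [0.057, -0.599, 0], "delta_rot": [0, 0, -0.5], "gripper": -0.2},
    {"travel": [0.057, -0.599, 0], "delta_rot": [0, 0, -0.5], "gripper": -0.2},
    {"travel": [0.057, -0.599, 0], "delta_rot": [0, 0, -0.5], "gripper": -0.2},
    {"travel": [0.057, -0.599, 0], "delta_rot": [0, 0, -0.5], "gripper": -0.2},
    {"travel": [0.057, -0.599, 0], "delta_rot": [0, 0, -0.5], "gripper": -0.2},
    {"travel": [0.057, -0.599, 0], "delta_rot": [0, 0, -0.5], "gripper": -0.2},
    {"travel": [0.057, -0.599, 0], "delta_rot": [0, 0, -0.5], "gripper": -0.2}
  ]
}}

```text
clock: 17.48
tool_pos: [0.5384, 0.0169, 0.102]
eef_rot: [0.644, 0.765, 0.0, -0.0]
contact_force: [1.0, -0.5, 0.7]
opening: 0.399
```

{"method": "play_rows", "body": {
  "commands": [
    {"travel": [0, 0, 0], "delta_rot": [0, 0, -0.308], "gripper": -0.2},
    {"travel": [0, 0, 0], "delta_rot": [0, 0, -0.308], "gripper": -0.2},
    {"travel": [0, 0, 0], "delta_rot": [0, 0, -0.308], "gripper": -0.2},
    {"travel": [0, 0, 0], "delta_rot": [0, 0, -0.308], "gripper": -0.2},
    {"travel": [0, 0, 0], "delta_rot": [0, 0, -0.308], "gripper": -0.2},
    {"travel": [0, 0, 0], "delta_rot": [0, 0, -0.308], "gripper": -0.2},
    {"travel": [0, 0, 0], "delta_rot": [0, 0, -0.308], "gripper": -0.2}
  ]
}}

```text
clock: 18.35
tool_pos: [0.5384, 0.0171, 0.1021]
eef_rot: [0.216, 0.976, 0.0, -0.0]
contact_force: [-1.0, 0.2, 0.4]
opening: 0.401
```

```bash
python3 - <<'E'
from h import *
from plant import viewer
go((.539,.0185,.0617),155.2)
s=viewer.snapshot("side"); P=cloud(s).reshape(-1,3)
for i,c in SC.items():
        Q=P[(np.hypot(*(P[:,:2]-np.array(c)-[-.001,.0005]).T)<.021)&(P[:,2]>.066)]
        q=Q[:,:2]-Q[:,:2].mean(0); w,V=np.linalg.eigh(q.T@q); print(i,len(Q),Q.mean(0).round(4),"ang",(np.degrees(np.arctan2(V[1,1],V[0,1]))%180).round(1))
cv2.imwrite("pics/s1.png",cv2.resize(s["color"][130:320,220:430],(630,570))[:,:,::-1])
st()
E
```

```text
t 18.35 pos [0.5384 0.0171 0.1021] yaw 155.0 Z [-0.  0. -1.] q7 0.229 F [-0.98  0.19  0.42] M [ 0.047 -0.104 -0.01 ] tau7 0.084 open mm 35.2
travel [0.   0.01 0.27] wz -0.0011
1 672 [0.5317 0.0296 0.183 ] ang 180.0
2 104 [0.6258 0.029  0.0717] ang 80.8
3 25 [ 0.6372 -0.0719  0.0724] ang 123.8
4 168 [ 0.539  -0.0677  0.1194] ang 0.7
t 18.4 pos [0.5384 0.0171 0.1023] yaw 155.03 Z [-0. -0. -1.] q7 0.229 F [ 0.52 -0.1  -0.54] M [ 0.001 -0.122 -0.027] tau7 0.013 open mm 35.1
```

View pics/s1.png

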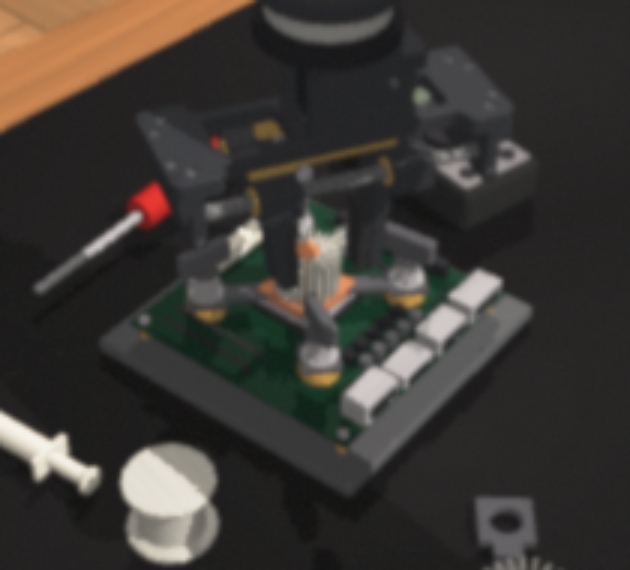

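The picture shows the gripper above screw1 and all wings turned (screw2 measures 80.8°, as commanded). Round 2 starts with screw1, first by 0.35 rad and then by feel.

{"method": "play_rows", "body": {
  "commands": [
    {"travel": [0, 0.01, 0.15], "delta_rot": [0, 0, 0], "gripper": -0.2},
    {"travel": [0, 0.01, 0.27], "delta_rot": [0, 0, 0], "gripper": -0.2},
    {"travel": [0, 0.01, 0.27], "delta_rot": [0, 0, 0], "gripper": -0.5},
    {"travel": [0, 0.01, 0.27], "delta_rot": [0, 0, 0], "gripper": -1},
    {"travel": [0, 0.01, 0.27], "delta_rot": [0, 0, 0], "gripper": -1},
    {"travel": [0, 0.01, 0.27], "delta_rot": [0, 0, 0], "gripper": -1},
    {"travel": [0, 0.01, 0.27], "delta_rot": [0, 0, 0], "gripper": -1}
  ]
}}

```text
clock: 19.27
tool_pos: [0.5394, 0.0186, 0.0624]
eef_rot: [0.215, 0.977, 0.0, 0.001]
contact_force: [-0.7, -0.7, 4.1]
opening: 0.093
```

```bash
cat >> h.py <<'E'
def feel(n=2):
    from plant import r,viewer
    L=[r.get_state()]
    for k in range(n): viewer.snapshot("top"); L.append(r.get_state())
    X=R.from_quat(L[-1]["eef_rot"]).as_matrix()
    print("t",round(L[-1]["clock"],2),"yaw",round(np.degrees(np.arctan2(X[1,0],X[0,0])),2),"Mz",[round(s["moment"][2],3) for s in L],"mean",np.mean([s["moment"][2] for s in L]).round(3),"tau7",[round(s["joint_torque"][6],3) for s in L],"pos",L[-1]["tool_pos"].round(4),"F",L[-1]["contact_force"].round(1),"open",round(L[-1]["opening"]*88,1))
E
python3 -c "
from h import *
feel()"
```

```text
t 19.38 yaw 155.17 Mz [np.float64(0.058), np.float64(0.01), np.float64(-0.028)] mean 0.013 tau7 [np.float64(-0.021), np.float64(-0.02), np.float64(-0.02)] pos [0.5394 0.0186 0.0624] F [-0.8  0.2  5.2] open 8.4
```

{"method": "play_rows", "body": {
  "commands": [
    {"travel": [0, 0, 0.001], "delta_rot": [0, 0, 0.035], "gripper": -1},
    {"travel": [0, 0, 0.002], "delta_rot": [0, 0, 0.075], "gripper": -1},
    {"travel": [0, 0, 0.004], "delta_rot": [0, 0, 0.11], "gripper": -1},
    {"travel": [0, 0, 0.004], "delta_rot": [0, 0, 0.11], "gripper": -1},
    {"travel": [0, 0, 0.004], "delta_rot": [0, 0, 0.11], "gripper": -1}
  ]
}}

```text
clock: 20.0
tool_pos: [0.539, 0.018, 0.0618]
eef_rot: [0.38, 0.925, -0.001, 0.0]
contact_force: [-1.7, -2.0, 6.7]
opening: 0.097
```

```bash
python3 -c "
from h import *
feel()"
```

```text
t 20.1 yaw 135.33 Mz [np.float64(-0.039), np.float64(-0.064), np.float64(-0.098)] mean -0.067 tau7 [np.float64(0.06), np.float64(0.063), np.float64(0.063)] pos [0.539  0.018  0.0618] F [-1.5 -1.5  7.4] open 8.3
```

{"method": "play_rows", "body": {
  "commands": [
    {"travel": [0, 0, 0.0005], "delta_rot": [0, 0, 0.0125], "gripper": -1},
    {"travel": [0, 0, 0.001], "delta_rot": [0, 0, 0.025], "gripper": -1},
    {"travel": [0, 0, 0.001], "delta_rot": [0, 0, 0.025], "gripper": -1}
  ]
}}

```text
clock: 20.48
tool_pos: [0.5389, 0.0179, 0.0617]
eef_rot: [0.416, 0.909, -0.001, 0.0]
contact_force: [-1.7, -2.0, 8.0]
opening: 0.094
```

```bash
python3 -c "
from h import *
feel()"
```

```text
t 20.57 yaw 130.85 Mz [np.float64(0.044), np.float64(0.046), np.float64(-0.003)] mean 0.029 tau7 [np.float64(-0.09), np.float64(-0.031), np.float64(-0.018)] pos [0.5389 0.0179 0.0617] F [-1.6 -1.3  7.4] open 8.6
```

{"method": "play_rows", "body": {
  "commands": [
    {"travel": [0, 0, 0.0005], "delta_rot": [0, 0, 0.0125], "gripper": -1},
    {"travel": [0, 0, 0.001], "delta_rot": [0, 0, 0.025], "gripper": -1},
    {"travel": [0, 0, 0.001], "delta_rot": [0, 0, 0.025], "gripper": -1},
    {"travel": [0, 0, 0.001], "delta_rot": [0, 0, 0.025], "gripper": -1}
  ]
}}

```text
clock: 21.08
tool_pos: [0.5388, 0.0178, 0.0616]
eef_rot: [0.451, 0.892, -0.001, 0.0]
contact_force: [-2.1, -1.5, 8.6]
opening: 0.099
```

```bash
python3 -c "
from h import *
feel(1)"
```

```text
t 21.12 yaw 126.35 Mz [np.float64(0.092), np.float64(0.066)] mean 0.079 tau7 [np.float64(-0.045), np.float64(-0.045)] pos [0.5388 0.0178 0.0616] F [-1.9 -0.7  8.9] open 8.4
```

{"method": "play_rows", "body": {
  "commands": [
    {"travel": [0, 0, 0.0005], "delta_rot": [0, 0, 0.0125], "gripper": -1},
    {"travel": [0, 0, 0.001], "delta_rot": [0, 0, 0.025], "gripper": -1},
    {"travel": [0, 0, 0.001], "delta_rot": [0, 0, 0.025], "gripper": -1},
    {"travel": [0, 0, 0.001], "delta_rot": [0, 0, 0.025], "gripper": -1}
  ]
}}

```text
clock: 21.62
tool_pos: [0.5387, 0.0177, 0.0615]
eef_rot: [0.486, 0.874, -0.001, 0.0]
contact_force: [-1.8, -3.2, 9.4]
opening: 0.095
```

```bash
python3 -c "
from h import *
feel(1)"
```

```text
t 21.68 yaw 121.88 Mz [np.float64(0.149), np.float64(0.169)] mean 0.159 tau7 [np.float64(-0.134), np.float64(-0.134)] pos [0.5387 0.0177 0.0615] F [-2.6 -2.3  9.1] open 8.5
```

{"method": "play_rows", "body": {
  "commands": [
    {"travel": [0, 0, 0], "delta_rot": [0, 0, 0.008], "gripper": -1},
    {"travel": [0, 0, 0.0005], "delta_rot": [0, 0, 0.016], "gripper": -1},
    {"travel": [0, 0, 0.0005], "delta_rot": [0, 0, 0.016], "gripper": -1},
    {"travel": [0, 0, 0.0005], "delta_rot": [0, 0, 0.016], "gripper": -1}
  ]
}}

```text
clock: 22.18
tool_pos: [0.5387, 0.0177, 0.0614]
eef_rot: [0.507, 0.862, -0.001, 0.0]
contact_force: [-2.2, -1.7, 9.3]
opening: 0.095
```

```bash
python3 -c "
from h import *
feel(1)"
```

```text
t 22.23 yaw 119.02 Mz [np.float64(0.236), np.float64(0.228)] mean 0.232 tau7 [np.float64(-0.211), np.float64(-0.211)] pos [0.5387 0.0177 0.0614] F [-2.1 -0.7 10. ] open 8.6
```

{"method": "play_rows", "body": {
  "commands": [
    {"travel": [0, 0, 0], "delta_rot": [0, 0, 0], "gripper": -0.2},
    {"travel": [0, 0, 0], "delta_rot": [0, 0, 0], "gripper": -0.2},
    {"travel": [0, 0, 0], "delta_rot": [0, 0, 0], "gripper": -0.2},
    {"travel": [0, 0, -0.2], "delta_rot": [0, 0, 0], "gripper": -0.2},
    {"travel": [0, 0, -0.27], "delta_rot": [0, 0, 0], "gripper": -0.2},
    {"travel": [-0.3, 0.12, -0.27], "delta_rot": [0, 0, 0.04], "gripper": -0.2},
    {"travel": [-0.6, 0.24, -0.27], "delta_rot": [0, 0, 0.074], "gripper": -0.2},
    {"travel": [-0.786, 0.304, -0.27], "delta_rot": [0, 0, 0.074], "gripper": -0.2},
    {"travel": [-0.786, 0.304, -0.27], "delta_rot": [0, 0, 0.074], "gripper": -0.2},
    {"travel": [-0.786, 0.304, -0.27], "delta_rot": [0, 0, 0.074], "gripper": -0.2},
    {"travel": [-0.786, 0.304, -0.27], "delta_rot": [0, 0, 0.074], "gripper": -0.2}
  ]
}}

```text
clock: 23.6
tool_pos: [0.6351, -0.0608, 0.1012]
eef_rot: [0.603, 0.798, -0.0, -0.001]
contact_force: [-0.6, 0.1, 0.4]
opening: 0.4
```

```bash
python3 -c "
from h import *
go((.6359,-.0632,.0622),105.7)"
```

```text
t 23.6 pos [ 0.6351 -0.0608  0.1012] yaw 105.81 Z [-0.001  0.001 -1.   ] q7 -0.179 F [-0.59  0.08  0.36] M [-0.026 -0.074 -0.034] tau7 -0.005 open mm 35.2
travel [-0.017  0.001  0.26 ] wz 0.0006
```

{"method": "play_rows", "body": {
  "commands": [
    {"travel": [-0.017, 0.001, 0.15], "delta_rot": [0, 0, 0], "gripper": -0.2},
    {"travel": [-0.017, 0.001, 0.26], "delta_rot": [0, 0, 0], "gripper": -0.2},
    {"travel": [-0.017, 0.001, 0.26], "delta_rot": [0, 0, 0], "gripper": -0.5},
    {"travel": [-0.017, 0.001, 0.26], "delta_rot": [0, 0, 0], "gripper": -1},
    {"travel": [-0.017, 0.001, 0.26], "delta_rot": [0, 0, 0], "gripper": -1},
    {"travel": [-0.017, 0.001, 0.26], "delta_rot": [0, 0, 0], "gripper": -1},
    {"travel": [-0.017, 0.001, 0.26], "delta_rot": [0, 0, 0], "gripper": -1}
  ]
}}

```text
clock: 24.48
tool_pos: [0.6361, -0.065, 0.0625]
eef_rot: [0.604, 0.797, -0.001, -0.0]
contact_force: [-5.3, 0.6, 4.2]
opening: 0.097
```

{"method": "play_rows", "body": {
  "commands": [
    {"travel": [0, 0, 0.001], "delta_rot": [0, 0, 0.035], "gripper": -1},
    {"travel": [0, 0, 0.002], "delta_rot": [0, 0, 0.075], "gripper": -1},
    {"travel": [0, 0, 0.004], "delta_rot": [0, 0, 0.11], "gripper": -1},
    {"travel": [0, 0, 0.004], "delta_rot": [0, 0, 0.12], "gripper": -1},
    {"travel": [0, 0, 0.004], "delta_rot": [0, 0, 0.12], "gripper": -1},
    {"travel": [0, 0, 0.004], "delta_rot": [0, 0, 0.12], "gripper": -1}
  ]
}}

```text
clock: 25.22
tool_pos: [0.635, -0.0651, 0.0619]
eef_rot: [0.743, 0.67, -0.002, -0.001]
contact_force: [-5.9, 0.2, 5.8]
opening: 0.098
```

```bash
python3 -c "
from h import *
feel(1)"
```

```text
t 25.27 yaw 84.08 Mz [np.float64(0.037), np.float64(0.06)] mean 0.049 tau7 [np.float64(-0.041), np.float64(-0.041)] pos [ 0.635  -0.0651  0.0619] F [-6.3  0.4  5.6] open 8.4
```

{"method": "play_rows", "body": {
  "commands": [
    {"travel": [0, 0, 0.0005], "delta_rot": [0, 0, 0.0125], "gripper": -1},
    {"travel": [0, 0, 0.001], "delta_rot": [0, 0, 0.025], "gripper": -1},
    {"travel": [0, 0, 0.001], "delta_rot": [0, 0, 0.025], "gripper": -1},
    {"travel": [0, 0, 0.001], "delta_rot": [0, 0, 0.025], "gripper": -1}
  ]
}}

```text
clock: 25.78
tool_pos: [0.6348, -0.0651, 0.0618]
eef_rot: [0.768, 0.64, -0.002, -0.001]
contact_force: [-8.1, -1.3, 7.5]
opening: 0.094
```

```bash
python3 -c "
from h import *
feel(1)"
```

```text
t 25.82 yaw 79.59 Mz [np.float64(0.022), np.float64(0.04)] mean 0.031 tau7 [np.float64(-0.033), np.float64(-0.032)] pos [ 0.6348 -0.0651  0.0618] F [-6.9 -0.1  6. ] open 8.4
```

{"method": "play_rows", "body": {
  "commands": [
    {"travel": [0, -0.005, 0.0005], "delta_rot": [0, 0, 0.0125], "gripper": -1},
    {"travel": [0, -0.005, 0.001], "delta_rot": [0, 0, 0.025], "gripper": -1},
    {"travel": [0, -0.005, 0.001], "delta_rot": [0, 0, 0.025], "gripper": -1},
    {"travel": [0, -0.005, 0.001], "delta_rot": [0, 0, 0.025], "gripper": -1}
  ]
}}

```text
clock: 26.32
tool_pos: [0.6346, -0.0651, 0.0617]
eef_rot: [0.793, 0.609, -0.002, -0.0]
contact_force: [-5.9, -0.9, 6.6]
opening: 0.096
```

```bash
python3 -c "
from h import *
feel(1)"
```

```text
t 26.38 yaw 75.1 Mz [np.float64(0.075), np.float64(0.07)] mean 0.072 tau7 [np.float64(-0.102), np.float64(-0.101)] pos [ 0.6346 -0.0651  0.0616] F [-6.  -0.6  5.6] open 8.5
```

{"method": "play_rows", "body": {
  "commands": [
    {"travel": [0, 0, 0.0005], "delta_rot": [0, 0, 0.0125], "gripper": -1},
    {"travel": [0, 0, 0.001], "delta_rot": [0, 0, 0.025], "gripper": -1},
    {"travel": [0, 0, 0.001], "delta_rot": [0, 0, 0.025], "gripper": -1},
    {"travel": [0, 0, 0.001], "delta_rot": [0, 0, 0.025], "gripper": -1}
  ]
}}

```text
clock: 26.88
tool_pos: [0.6345, -0.065, 0.0616]
eef_rot: [0.816, 0.578, -0.002, -0.0]
contact_force: [-6.6, 0.2, 6.0]
opening: 0.094
```

```bash
python3 -c "
from h import *
feel(1)"
```

```text
t 26.93 yaw 70.63 Mz [np.float64(0.233), np.float64(0.257)] mean 0.245 tau7 [np.float64(-0.196), np.float64(-0.195)] pos [ 0.6345 -0.0651  0.0616] F [-6.7  0.3  6.9] open 8.4
```

{"method": "play_rows", "body": {
  "commands": [
    {"travel": [0, 0, 0], "delta_rot": [0, 0, 0], "gripper": -0.2},
    {"travel": [0, 0, 0], "delta_rot": [0, 0, 0], "gripper": -0.2},
    {"travel": [0, 0, 0], "delta_rot": [0, 0, 0], "gripper": -0.2},
    {"travel": [0, 0, -0.2], "delta_rot": [0, 0, 0], "gripper": -0.2},
    {"travel": [0, 0, -0.27], "delta_rot": [0, 0, 0], "gripper": -0.2},
    {"travel": [0.3, -0.14, -0.27], "delta_rot": [0, 0, -0.03], "gripper": -0.2},
    {"travel": [0.557, -0.256, -0.27], "delta_rot": [0, 0, -0.058], "gripper": -0.2},
    {"travel": [0.557, -0.256, -0.27], "delta_rot": [0, 0, -0.058], "gripper": -0.2},
    {"travel": [0.557, -0.256, -0.27], "delta_rot": [0, 0, -0.058], "gripper": -0.2},
    {"travel": [0.557, -0.256, -0.27], "delta_rot": [0, 0, -0.058], "gripper": -0.2}
  ]
}}

```text
clock: 28.18
tool_pos: [0.6279, 0.0247, 0.1014]
eef_rot: [0.761, 0.648, -0.001, 0.001]
contact_force: [-1.1, -0.6, -0.2]
opening: 0.4
```

```bash
python3 -c "
from h import *
go((.627,.0277,.0622),81)"
```

```text
t 28.18 pos [0.6279 0.0247 0.1014] yaw 80.85 Z [-0.    -0.002 -1.   ] q7 -0.642 F [-1.12 -0.58 -0.24] M [-0.061 -0.001  0.005] tau7 -0.0 open mm 35.2
travel [ 0.019 -0.009  0.261] wz -0.0008
```

{"method": "play_rows", "body": {
  "commands": [
    {"travel": [0.019, -0.012, 0.15], "delta_rot": [0, 0, 0], "gripper": -0.2},
    {"travel": [0.019, -0.012, 0.261], "delta_rot": [0, 0, 0], "gripper": -0.2},
    {"travel": [0.019, -0.012, 0.261], "delta_rot": [0, 0, 0], "gripper": -0.5},
    {"travel": [0.019, -0.012, 0.261], "delta_rot": [0, 0, 0], "gripper": -1},
    {"travel": [0.019, -0.012, 0.261], "delta_rot": [0, 0, 0], "gripper": -1},
    {"travel": [0.019, -0.012, 0.261], "delta_rot": [0, 0, 0], "gripper": -1},
    {"travel": [0.019, -0.012, 0.261], "delta_rot": [0, 0, 0], "gripper": -1}
  ]
}}

```text
clock: 29.05
tool_pos: [0.6276, 0.0297, 0.0632]
eef_rot: [0.76, 0.649, 0.001, 0.001]
contact_force: [1.6, -0.3, 1.2]
opening: 0.096
```

{"method": "play_rows", "body": {
  "commands": [
    {"travel": [0, 0, 0.001], "delta_rot": [0, 0, 0.035], "gripper": -1},
    {"travel": [0, 0, 0.002], "delta_rot": [0, 0, 0.075], "gripper": -1},
    {"travel": [0, 0, 0.004], "delta_rot": [0, 0, 0.11], "gripper": -1},
    {"travel": [0, 0, 0.004], "delta_rot": [0, 0, 0.12], "gripper": -1},
    {"travel": [0, 0, 0.004], "delta_rot": [0, 0, 0.12], "gripper": -1},
    {"travel": [0, 0, 0.004], "delta_rot": [0, 0, 0.12], "gripper": -1}
  ]
}}

```text
clock: 29.8
tool_pos: [0.6283, 0.0295, 0.0626]
eef_rot: [0.868, 0.496, 0.002, 0.001]
contact_force: [4.5, -1.7, 0.8]
opening: 0.096
```

```bash
python3 -c "
from h import *
feel(1)"
```

```text
t 29.85 yaw 59.46 Mz [np.float64(0.041), np.float64(0.068)] mean 0.054 tau7 [np.float64(-0.034), np.float64(-0.034)] pos [0.6283 0.0295 0.0626] F [ 5.6 -2.   0. ] open 8.5
```

{"method": "play_rows", "body": {
  "commands": [
    {"travel": [0, 0, 0.0005], "delta_rot": [0, 0, 0.0125], "gripper": -1},
    {"travel": [0, 0, 0.001], "delta_rot": [0, 0, 0.025], "gripper": -1},
    {"travel": [0, 0, 0.001], "delta_rot": [0, 0, 0.025], "gripper": -1},
    {"travel": [0, 0, 0.001], "delta_rot": [0, 0, 0.025], "gripper": -1}
  ]
}}

```text
clock: 30.35
tool_pos: [0.6285, 0.0294, 0.0626]
eef_rot: [0.887, 0.461, 0.002, 0.001]
contact_force: [4.7, -1.5, 0.1]
opening: 0.093
```

```bash
python3 -c "
from h import *
feel(1)"
```

```text
t 30.4 yaw 54.95 Mz [np.float64(0.036), np.float64(0.05)] mean 0.043 tau7 [np.float64(-0.029), np.float64(-0.028)] pos [0.6285 0.0294 0.0625] F [ 5.5 -0.7  0.5] open 8.6
```

Still free, so I continue.

{"method": "play_rows", "body": {
  "commands": [
    {"travel": [0, 0, 0.0005], "delta_rot": [0, 0, 0.0125], "gripper": -1},
    {"travel": [0, 0, 0.001], "delta_rot": [0, 0, 0.025], "gripper": -1},
    {"travel": [0, 0, 0.001], "delta_rot": [0, 0, 0.025], "gripper": -1},
    {"travel": [0, 0, 0.001], "delta_rot": [0, 0, 0.025], "gripper": -1}
  ]
}}

```text
clock: 30.9
tool_pos: [0.6286, 0.0293, 0.0624]
eef_rot: [0.905, 0.426, 0.002, 0.001]
contact_force: [5.3, -1.8, 0.3]
opening: 0.096
```

```bash
python3 -c "
from h import *
feel(1)"
```

```text
t 30.95 yaw 50.44 Mz [np.float64(0.058), np.float64(-0.004)] mean 0.027 tau7 [np.float64(-0.031), np.float64(-0.03)] pos [0.6286 0.0293 0.0624] F [ 5.7 -1.5  2. ] open 8.5
```

{"method": "play_rows", "body": {
  "commands": [
    {"travel": [0, 0, 0.0005], "delta_rot": [0, 0, 0.0125], "gripper": -1},
    {"travel": [0, 0, 0.001], "delta_rot": [0, 0, 0.025], "gripper": -1},
    {"travel": [0, 0, 0.001], "delta_rot": [0, 0, 0.025], "gripper": -1},
    {"travel": [0, 0, 0.001], "delta_rot": [0, 0, 0.025], "gripper": -1}
  ]
}}

```text
clock: 31.45
tool_pos: [0.6288, 0.0291, 0.0623]
eef_rot: [0.921, 0.39, 0.002, 0.001]
contact_force: [5.8, -2.3, 0.3]
opening: 0.097
```

```bash
python3 -c "
from h import *
feel(1)"
```

```text
t 31.5 yaw 45.94 Mz [np.float64(0.002), np.float64(0.001)] mean 0.001 tau7 [np.float64(-0.032), np.float64(-0.032)] pos [0.6288 0.0291 0.0623] F [ 5.7 -1.8  0.6] open 8.3
```

{"method": "play_rows", "body": {
  "commands": [
    {"travel": [0, 0, 0.0005], "delta_rot": [0, 0, 0.0125], "gripper": -1},
    {"travel": [0, 0, 0.001], "delta_rot": [0, 0, 0.025], "gripper": -1},
    {"travel": [0, 0, 0.001], "delta_rot": [0, 0, 0.025], "gripper": -1},
    {"travel": [0, 0, 0.001], "delta_rot": [0, 0, 0.025], "gripper": -1}
  ]
}}

```text
clock: 32.0
tool_pos: [0.6289, 0.029, 0.0622]
eef_rot: [0.935, 0.354, 0.002, 0.001]
contact_force: [4.9, -3.4, 0.8]
opening: 0.096
```

```bash
python3 -c "
from h import *
feel(1)"
```

```text
t 32.05 yaw 41.43 Mz [np.float64(0.053), np.float64(0.038)] mean 0.045 tau7 [np.float64(-0.033), np.float64(-0.032)] pos [0.6289 0.029  0.0622] F [ 5.6 -2.3 -0.3] open 8.2
```

{"method": "play_rows", "body": {
  "commands": [
    {"travel": [0, 0, 0.0005], "delta_rot": [0, 0, 0.0125], "gripper": -1},
    {"travel": [0, 0, 0.001], "delta_rot": [0, 0, 0.025], "gripper": -1},
    {"travel": [0, 0, 0.001], "delta_rot": [0, 0, 0.025], "gripper": -1},
    {"travel": [0, 0, 0.001], "delta_rot": [0, 0, 0.025], "gripper": -1}
  ]
}}

```text
clock: 32.55
tool_pos: [0.629, 0.0288, 0.062]
eef_rot: [0.949, 0.317, 0.002, 0.001]
contact_force: [6.0, -3.8, 0.7]
opening: 0.097
```

```bash
python3 -c "
from h import *
feel(1)"
```

```text
t 32.6 yaw 36.93 Mz [np.float64(-0.04), np.float64(0.001)] mean -0.019 tau7 [np.float64(-0.034), np.float64(-0.033)] pos [0.629  0.0289 0.0621] F [ 5.5 -2.9  0.5] open 9.1
```

{"method": "play_rows", "body": {
  "commands": [
    {"travel": [0, 0, 0.0005], "delta_rot": [0, 0, 0.0125], "gripper": -1},
    {"travel": [0, 0, 0.001], "delta_rot": [0, 0, 0.025], "gripper": -1},
    {"travel": [0, 0, 0.001], "delta_rot": [0, 0, 0.025], "gripper": -1},
    {"travel": [0, 0, 0.001], "delta_rot": [0, 0, 0.025], "gripper": -1}
  ]
}}

```text
clock: 33.1
tool_pos: [0.6291, 0.0287, 0.0619]
eef_rot: [0.96, 0.279, 0.003, 0.001]
contact_force: [5.3, -3.5, 0.7]
opening: 0.091
```

```bash
python3 -c "
from h import *
feel(1)"
```

```text
t 33.15 yaw 32.43 Mz [np.float64(0.05), np.float64(0.038)] mean 0.044 tau7 [np.float64(-0.037), np.float64(-0.037)] pos [0.6291 0.0287 0.0619] F [ 6.6 -2.9  0.6] open 8.6
```

{"method": "play_rows", "body": {
  "commands": [
    {"travel": [0, 0, 0.0005], "delta_rot": [0, 0, 0.0125], "gripper": -1},
    {"travel": [0, 0, 0.001], "delta_rot": [0, 0, 0.025], "gripper": -1},
    {"travel": [0, 0, 0.001], "delta_rot": [0, 0, 0.025], "gripper": -1},
    {"travel": [0, 0, 0.001], "delta_rot": [0, 0, 0.025], "gripper": -1}
  ]
}}

```text
clock: 33.65
tool_pos: [0.6292, 0.0285, 0.0618]
eef_rot: [0.97, 0.241, 0.003, 0.001]
contact_force: [5.9, -2.8, 0.6]
opening: 0.096
```

```bash
python3 -c "
from h import *
feel(1)"
```

```text
t 33.7 yaw 27.93 Mz [np.float64(0.11), np.float64(0.114)] mean 0.112 tau7 [np.float64(-0.079), np.float64(-0.078)] pos [0.6292 0.0285 0.0618] F [ 5.9 -2.7  0.6] open 8.4
```

{"method": "play_rows", "body": {
  "commands": [
    {"travel": [0, 0, 0.0005], "delta_rot": [0, 0, 0.014], "gripper": -1},
    {"travel": [0, 0, 0.001], "delta_rot": [0, 0, 0.028], "gripper": -1},
    {"travel": [0, 0, 0.001], "delta_rot": [0, 0, 0.028], "gripper": -1},
    {"travel": [0, 0, 0.001], "delta_rot": [0, 0, 0.028], "gripper": -1}
  ]
}}

```text
clock: 34.2
tool_pos: [0.6293, 0.0283, 0.0617]
eef_rot: [0.98, 0.199, 0.003, 0.001]
contact_force: [6.0, -3.7, 0.9]
opening: 0.096
```

```bash
python3 -c "
from h import *
feel(2)"
```

```text
t 34.3 yaw 22.91 Mz [np.float64(0.166), np.float64(0.178), np.float64(0.187)] mean 0.177 tau7 [np.float64(-0.173), np.float64(-0.172), np.float64(-0.172)] pos [0.6293 0.0283 0.0617] F [ 5.9 -2.9  0.9] open 8.4
```

{"method": "play_rows", "body": {
  "commands": [
    {"travel": [0, 0, 0], "delta_rot": [0, 0, 0.0065], "gripper": -1},
    {"travel": [0, 0, 0], "delta_rot": [0, 0, 0.0065], "gripper": -1},
    {"travel": [0, 0, 0], "delta_rot": [0, 0, 0.0065], "gripper": -1}
  ]
}}

```text
clock: 34.67
tool_pos: [0.6293, 0.0283, 0.0616]
eef_rot: [0.982, 0.189, 0.003, 0.001]
contact_force: [6.9, -3.7, -0.8]
opening: 0.095
```

```bash
python3 -c "
from h import *
feel(1)"
```

```text
t 34.73 yaw 21.75 Mz [np.float64(0.223), np.float64(0.217)] mean 0.22 tau7 [np.float64(-0.229), np.float64(-0.228)] pos [0.6293 0.0283 0.0616] F [ 5.8 -3.4  0. ] open 8.3
```

{"method": "play_rows", "body": {
  "commands": [
    {"travel": [0, 0, 0], "delta_rot": [0, 0, 0], "gripper": -0.2},
    {"travel": [0, 0, 0], "delta_rot": [0, 0, 0], "gripper": -0.2},
    {"travel": [0, 0, 0], "delta_rot": [0, 0, 0], "gripper": -0.2},
    {"travel": [0, 0, -0.2], "delta_rot": [0, 0, 0], "gripper": -0.2},
    {"travel": [0, 0, -0.27], "delta_rot": [0, 0, 0], "gripper": -0.2}
  ]
}}

```text
clock: 35.35
tool_pos: [0.6269, 0.0303, 0.1024]
eef_rot: [0.982, 0.188, 0.001, -0.0]
contact_force: [0.9, 0.4, -0.2]
opening: 0.397
```

{"method": "play_rows", "body": {
  "commands": [
    {"travel": [-0.3, 0.16, 0], "delta_rot": [0, 0, -0.06], "gripper": -0.2},
    {"travel": [-0.6, 0.33, 0], "delta_rot": [0, 0, -0.12], "gripper": -0.2},
    {"travel": [-0.761, 0.421, 0], "delta_rot": [0, 0, -0.5], "gripper": -0.2},
    {"travel": [-0.761, 0.421, 0], "delta_rot": [0, 0, -0.5], "gripper": -0.2},
    {"travel": [-0.761, 0.421, 0], "delta_rot": [0, 0, -0.5], "gripper": -0.2},
    {"travel": [-0.761, 0.421, 0], "delta_rot": [0, 0, -0.5], "gripper": -0.2},
    {"travel": [-0.761, 0.421, 0], "delta_rot": [0, 0, -0.5], "gripper": -0.2},
    {"travel": [-0.761, 0.421, 0], "delta_rot": [0, 0, -0.5], "gripper": -0.2},
    {"travel": [-0.761, 0.421, 0], "delta_rot": [0, 0, -0.5], "gripper": -0.2}
  ]
}}

```text
clock: 36.48
tool_pos: [0.5433, -0.0709, 0.1009]
eef_rot: [0.56, 0.829, -0.0, -0.0]
contact_force: [-0.5, -0.4, 0.8]
opening: 0.397
```

{"method": "play_rows", "body": {
  "commands": [
    {"travel": [0, 0, 0], "delta_rot": [0, 0, -0.434], "gripper": -0.2},
    {"travel": [0, 0, 0], "delta_rot": [0, 0, -0.434], "gripper": -0.2},
    {"travel": [0, 0, 0], "delta_rot": [0, 0, -0.434], "gripper": -0.2},
    {"travel": [0, 0, 0], "delta_rot": [0, 0, -0.434], "gripper": -0.2},
    {"travel": [0, 0, 0], "delta_rot": [0, 0, -0.434], "gripper": -0.2},
    {"travel": [0, 0, 0], "delta_rot": [0, 0, -0.434], "gripper": -0.2},
    {"travel": [0, 0, 0], "delta_rot": [0, 0, -0.434], "gripper": -0.2},
    {"travel": [0, 0, 0], "delta_rot": [0, 0, -0.434], "gripper": -0.2},
    {"travel": [0, 0, 0], "delta_rot": [0, 0, -0.434], "gripper": -0.2}
  ]
}}

```text
clock: 37.6
tool_pos: [0.5433, -0.071, 0.1008]
eef_rot: [-0.085, 0.996, 0.0, -0.0]
contact_force: [0.0, -0.1, -0.6]
opening: 0.399
```

```bash
python3 -c "
from h import *
go((.544,-.0708,.0622),189.85)"
```

```text
t 37.6 pos [ 0.5433 -0.071   0.1008] yaw -170.22 Z [-0.001  0.    -1.   ] q7 0.881 F [ 0.05 -0.12 -0.56] M [ 0.095 -0.135 -0.035] tau7 0.164 open mm 35.1
travel [-0.005  0.001  0.258] wz -0.0004
```

{"method": "play_rows", "body": {
  "commands": [
    {"travel": [-0.005, 0.001, 0.15], "delta_rot": [0, 0, 0], "gripper": -0.2},
    {"travel": [-0.005, 0.001, 0.258], "delta_rot": [0, 0, 0], "gripper": -0.2},
    {"travel": [-0.005, 0.001, 0.258], "delta_rot": [0, 0, 0], "gripper": -0.5},
    {"travel": [-0.005, 0.001, 0.258], "delta_rot": [0, 0, 0], "gripper": -1},
    {"travel": [-0.005, 0.001, 0.258], "delta_rot": [0, 0, 0], "gripper": -1},
    {"travel": [-0.005, 0.001, 0.258], "delta_rot": [0, 0, 0], "gripper": -1},
    {"travel": [-0.005, 0.001, 0.258], "delta_rot": [0, 0, 0], "gripper": -1}
  ]
}}

```text
clock: 38.48
tool_pos: [0.5448, -0.0704, 0.0631]
eef_rot: [-0.086, 0.996, 0.0, 0.001]
contact_force: [-0.4, 1.3, 4.2]
opening: 0.097
```

{"method": "play_rows", "body": {
  "commands": [
    {"travel": [0, 0, 0.001], "delta_rot": [0, 0, 0.035], "gripper": -1},
    {"travel": [0, 0, 0.002], "delta_rot": [0, 0, 0.075], "gripper": -1},
    {"travel": [0, 0, 0.004], "delta_rot": [0, 0, 0.11], "gripper": -1},
    {"travel": [0, 0, 0.004], "delta_rot": [0, 0, 0.12], "gripper": -1},
    {"travel": [0, 0, 0.004], "delta_rot": [0, 0, 0.12], "gripper": -1},
    {"travel": [0, 0, 0.004], "delta_rot": [0, 0, 0.12], "gripper": -1}
  ]
}}

```text
clock: 39.22
tool_pos: [0.5448, -0.0701, 0.0625]
eef_rot: [0.102, 0.995, 0.0, 0.001]
contact_force: [-1.8, 1.0, 6.5]
opening: 0.093
```

```bash
python3 -c "
from h import *
feel(1)"
```

```text
t 39.27 yaw 168.33 Mz [np.float64(0.026), np.float64(-0.009)] mean 0.008 tau7 [np.float64(-0.024), np.float64(-0.023)] pos [ 0.5449 -0.0701  0.0625] F [-1.   0.9  6.9] open 8.4
```

{"method": "play_rows", "body": {
  "commands": [
    {"travel": [0, 0, 0.0005], "delta_rot": [0, 0, 0.0125], "gripper": -1},
    {"travel": [0, 0, 0.001], "delta_rot": [0, 0, 0.025], "gripper": -1},
    {"travel": [0, 0, 0.001], "delta_rot": [0, 0, 0.025], "gripper": -1},
    {"travel": [0, 0, 0.001], "delta_rot": [0, 0, 0.025], "gripper": -1}
  ]
}}

```text
clock: 39.78
tool_pos: [0.5449, -0.0701, 0.0624]
eef_rot: [0.141, 0.99, 0.0, 0.001]
contact_force: [-0.3, 1.4, 6.4]
opening: 0.096
```

```bash
python3 -c "
from h import *
feel(1)"
```

```text
t 39.83 yaw 163.83 Mz [np.float64(0.027), np.float64(-0.008)] mean 0.009 tau7 [np.float64(-0.014), np.float64(-0.014)] pos [ 0.5449 -0.07    0.0624] F [0.  2.1 6.9] open 8.2
```

{"method": "play_rows", "body": {
  "commands": [
    {"travel": [0, 0, 0.0005], "delta_rot": [0, 0, 0.0125], "gripper": -1},
    {"travel": [0, 0, 0.001], "delta_rot": [0, 0, 0.025], "gripper": -1},
    {"travel": [0, 0, 0.001], "delta_rot": [0, 0, 0.025], "gripper": -1},
    {"travel": [0, 0, 0.001], "delta_rot": [0, 0, 0.025], "gripper": -1}
  ]
}}

```text
clock: 40.33
tool_pos: [0.5449, -0.07, 0.0623]
eef_rot: [0.179, 0.984, 0.0, 0.001]
contact_force: [-0.7, 1.6, 6.9]
opening: 0.096
```

```bash
python3 -c "
from h import *
feel(1)"
```

```text
t 40.38 yaw 159.34 Mz [np.float64(0.02), np.float64(0.05)] mean 0.035 tau7 [np.float64(-0.064), np.float64(-0.063)] pos [ 0.5449 -0.07    0.0623] F [-1.2  2.3  7.1] open 8.6
```

{"method": "play_rows", "body": {
  "commands": [
    {"travel": [0, 0, 0.0005], "delta_rot": [0, 0, 0.0125], "gripper": -1},
    {"travel": [0, 0, 0.001], "delta_rot": [0, 0, 0.025], "gripper": -1},
    {"travel": [0, 0, 0.001], "delta_rot": [0, 0, 0.025], "gripper": -1},
    {"travel": [0, 0, 0.001], "delta_rot": [0, 0, 0.025], "gripper": -1}
  ]
}}

```text
clock: 40.88
tool_pos: [0.5449, -0.0701, 0.0622]
eef_rot: [0.218, 0.976, 0.0, 0.001]
contact_force: [-0.9, 2.2, 6.9]
opening: 0.094
```

```bash
python3 -c "
from h import *
feel(1)"
```

```text
t 40.92 yaw 154.87 Mz [np.float64(0.111), np.float64(0.148)] mean 0.129 tau7 [np.float64(-0.153), np.float64(-0.152)] pos [ 0.5449 -0.07    0.0622] F [-0.8  1.7  7.9] open 8.2
```

{"method": "play_rows", "body": {
  "commands": [
    {"travel": [0, 0, 0], "delta_rot": [0, 0, 0.007], "gripper": -1},
    {"travel": [0, 0, 0], "delta_rot": [0, 0, 0.007], "gripper": -1},
    {"travel": [0, 0, 0], "delta_rot": [0, 0, 0.007], "gripper": -1}
  ]
}}

```text
clock: 41.3
tool_pos: [0.5449, -0.07, 0.0621]
eef_rot: [0.228, 0.974, 0.0, 0.001]
contact_force: [-0.8, 1.6, 7.3]
opening: 0.093
```

```bash
python3 -c "
from h import *
feel(1)"
```

```text
t 41.35 yaw 153.62 Mz [np.float64(0.175), np.float64(0.207)] mean 0.191 tau7 [np.float64(-0.198), np.float64(-0.198)] pos [ 0.5449 -0.07    0.0621] F [-1.   2.6  7.8] open 8.2
```

{"method": "play_rows", "body": {
  "commands": [
    {"travel": [0, 0, 0], "delta_rot": [0, 0, 0], "gripper": -0.2},
    {"travel": [0, 0, 0], "delta_rot": [0, 0, 0], "gripper": -0.2},
    {"travel": [0, 0, 0], "delta_rot": [0, 0, 0], "gripper": -0.2},
    {"travel": [0, 0, -0.3], "delta_rot": [0, 0, 0], "gripper": -0.2},
    {"travel": [0, 0, -0.7], "delta_rot": [0, 0, 0], "gripper": -0.2},
    {"travel": [0, 0, -1], "delta_rot": [0, 0, 0], "gripper": -0.2},
    {"travel": [0, 0, -1], "delta_rot": [0, 0, 0], "gripper": -0.2}
  ]
}}

```text
clock: 42.22
tool_pos: [0.5465, -0.0704, 0.2147]
eef_rot: [0.23, 0.973, 0.001, 0.003]
contact_force: [-0.4, 0.3, -0.1]
opening: 0.4
```

{"method": "play_rows", "body": {
  "commands": [
    {"travel": [0.4, 0.4, 0], "delta_rot": [0, 0, 0], "gripper": -0.2},
    {"travel": [0.7, 0.8, 0], "delta_rot": [0, 0, 0], "gripper": -0.2},
    {"travel": [1, 1, 0], "delta_rot": [0, 0, 0], "gripper": -0.2},
    {"travel": [1, 1, 0], "delta_rot": [0, 0, 0], "gripper": -0.2},
    {"travel": [1, 1, 0], "delta_rot": [0, 0, 0], "gripper": -0.2}
  ]
}}

```text
clock: 42.85
tool_pos: [0.4759, 0.1321, 0.2107]
eef_rot: [0.227, 0.974, -0.0, -0.001]
contact_force: [1.9, -0.4, 0.5]
opening: 0.402
```

```bash
python3 - <<'E'
from h import *
from plant import viewer
st()
for n in ["top","side"]:
    s=viewer.snapshot(n); P=cloud(s).reshape(-1,3)
    for i,c in SC.items():
        Q=P[(np.hypot(*(P[:,:2]-np.array(c)-([-.001,.0005] if n=="side" else [0,0])).T)<.021)&(P[:,2]>.064)&(P[:,2]<.085)]
        if len(Q)<20: print(n,i,"hidden");continue
        q=Q[:,:2]-Q[:,:2].mean(0); w,V=np.linalg.eigh(q.T@q); print(n,i,len(Q),Q.mean(0).round(4),"ang",(np.degrees(np.arctan2(V[1,1],V[0,1]))%180).round(1))
    cv2.imwrite(f"pics/{n}9.png",s["color"][:,:,::-1])
E
```

```text
t 42.85 pos [0.4759 0.1321 0.2107] yaw 153.75 Z [-0.002 -0.    -1.   ] q7 0.059 F [ 1.9  -0.44  0.45] M [-0.005 -0.162  0.02 ] tau7 -0.185 open mm 35.4
top 1 114 [0.5386 0.0209 0.0714] ang 124.8
top 2 120 [0.6281 0.0288 0.0712] ang 26.7
top 3 123 [ 0.6358 -0.0608  0.0712] ang 75.9
top 4 121 [ 0.5467 -0.0686  0.0711] ang 158.7
side 1 91 [0.5361 0.0218 0.0709] ang 124.0
side 2 30 [0.6243 0.0279 0.0692] ang 30.7
side 3 39 [ 0.6376 -0.0503  0.0695] ang 84.1
side 4 96 [ 0.5443 -0.0679  0.0703] ang 159.6
```

View pics/side9.png

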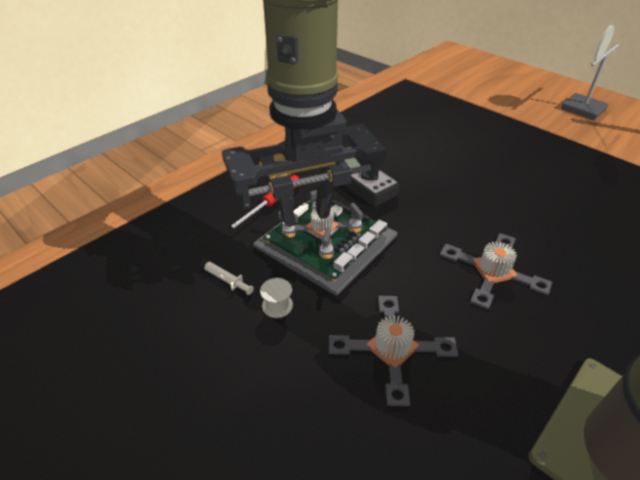

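```bash
python3 -c "
from plant import r
print(r.finish_job())"
```

```text
the job is handed in; nothing more can be done
None
```

All four fasteners are snug against their stops. I tightened them in diagonal order 1-3-2-4 over two rounds and handed the job in about 43 s into the 72 s allowed.

- **First round:** each fastener went 0.75 rad, which came to 48–58 % of the turn each one turned out to need.
- **Second round:** I turned each one on in steps until the torque stayed up when paused. Free turning paused at about 0.03–0.04 N m.

| Fastener | Total turn (rad) | Torque at stop, joint 7 (N m) | Torque at stop, wrist (N m) |
|---|---|---|---|
| screw1 | 1.39 | 0.21 | 0.23 |
| screw3 | 1.37 | 0.20 | 0.25 |
| screw2 | 1.79 | 0.23 | 0.22 |
| screw4 | 1.38 | 0.20 | 0.19 |

- **Snugness:** with 0.05 N m for free turning, joint 7 gives about 0.15–0.18 N m over it, inside the snug range. The wrist readings are noisier. The one for screw3 disagrees most, at 0.20 N m over, the top of that range but below forcing.
- **Final check:** the top camera showed each wing sprung back about 5–6°, which fits a fastener still pressing on its stop. All four wing tops are equally low, within 0.3 mm. The side camera's angles for screws 2 and 3 differed by 4–8°, because the gripper partly hid them.
- **Surroundings:** the last picture shows nothing else on the bench moved, though the gripper partly hides the screwdriver and meter. The arm was clear, with its fingertips 0.21 m above the bench.

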